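Open the roll-front cabinet and fetch the torch

TASK

Get the white torch out of the locked roll-front cabinet and lay it wholly on the black rubber mat without dropping it: turn the red cam knob on the cabinet's right shoulder clockwise until the sprung brass bolt drops into the notch of the cam, push the slatted shutter up by its black bar until it clicks past its catch and stays up, and pull the steel tray out to its stop by its front rim. Leave the shutter up, the tray out with the green tester still in it, and the tape, terminal strip and meter on the bench where they are.

Things in the scene. Friction and masses are not known exactly. Their poses are not given: they have to be found in the camera images.
- cabinet: grey steel roll-top cabinet fixed to the bench, 268 mm wide (y), 266 deep (x), 208 high, closed by a slatted aluminium shutter, turned up to 0.12 rad. Origin: at bench level in the middle of its front; x points into the cabinet, away from the robot, z up. Plinth 36 high. A black lock case (78 x 76 from above, 183 high) stands out from its right side, y = -134 to -210 mm.
- cam_knob (a joint): angle of the cam knob, rad, growing clockwise seen from above; starts at 0 to 0.45, the notch stands at the bolt at 1.40, stop at 1.50. Turns with under 0.3 N m; over the last 0.4 rad the sprung bolt helps it into the notch, which then holds it.
- cam_knob_grip (a point): middle of the knob's red bar grip (46 long, 12 thick, 30 high) on top of the lock case, 220 mm above the bench; x runs along the bar towards its white pointer and the cam's notch, z is up along the turning axis. The bar's top is 15 mm above this point, its round hub 13 mm and the steel cam disc (48 across) 19 mm below it.
- bolt (a joint): travel of the brass bolt out of the shutter track, m: 0 = thrown, blocks the shutter; 0.009 = dropped into the notch of the cam, shutter free. A spring pulls it against the cam.
- shutter (a joint): how far the shutter is raised along its circular side tracks, rad: 0 = closed (start), 1.31 = stop. Takes 2 to 5 N at the bar; slides shut when let go below 0.9; between 1.11 and 1.26 it pushes past a sprung roller catch (4 to 8 N at the bar) and then stays up. Blocked while the bolt is thrown.
- shutter_bar (a point): middle of the black bar (10 mm thick, 130 long, along y) standing 34 mm off the shutter's bottom rail on two stems 104 apart, open above and below. Closed it is 75 mm above the bench, 21 mm before the cabinet's front. As the shutter rises it runs up and back on a circle of radius 154 mm about a level axis along y at x = 133, z = 75 mm of the cabinet.
- tray (a joint): how far the tray is pulled out towards the robot, m: 0 = in (start), 0.165 = stop; friction about 1 to 2 N, stays where it is left.
- tray_rim (a point): top of the tray's front rim, at its middle: a steel wall along y with an 8 mm thick round edge, top 68 mm above the bench, 22 above the tray's inner floor. It starts 24 mm inside the cabinet's front. The tray is 162 deep (x) and 216 wide inside; its middle, 80 mm wide, is empty. x points into the cabinet.
- torch: white pocket torch, 114 mm long along its y axis, 29 thick, 0.09 to 0.15 kg; origin at its middle on the underside. Lies in the left or right half of the tray, pointing into the cabinet within 0.1 rad, its middle about 70 mm behind the rim, 58 left or right of the tray's middle. The tray must be out to reach it from above; 30 mm beside it are free.
- torch_head (a point): point on the torch's long axis 2 mm inside its -y end, 14 mm above its underside
- torch_tail (a point): point on the torch's long axis 2 mm inside its +y end, 14 mm above its underside
- tester: green screwdriver-shaped voltage tester, 133 x 18 x 17 mm, lying in the other half of the tray; stays there
- mat: black rubber mat fixed to the bench, 240 mm (x) by 200 mm (y), 3 mm thick; origin at the middle of its underside
- tape: roll of black tape lying on the bench right of the cabinet, 67 mm across, 19 high; leave alone
- terminal_strip: grey terminal strip with a blue and a green terminal, 100 x 44 x 40 mm, on the bench in front of the lock case; leave alone
- meter: orange and black multimeter, 165 x 85 x 45 mm, lying right of the mat; leave alone

How it is judged:
By the outcome, as a careful person would: the job done as asked, in the order asked, and still so for the second after the job is handed in, with the robot touching nothing.
It also fails if it takes over 67 s, if anything falls off the work surface, if the arm or the gripper's body presses on something with over 40 N, if the wrist force passes 120 N, or if a joint passes its speed limit or range.

ROBOT

A 7-joint arm with a two-finger parallel gripper is mounted at the origin on a cart in front of the work surface, level with it; the furniture and walls round the work are solid. World frame = base frame: x ahead of the robot, y to its left, z up, the work surface at z = 0. Lengths are in m, angles in degrees, forces in N, time in s.
With the tool pointing down it reaches from about 0.4 to 0.925 m from the base axis. Payload 4.1 kg.
Tool frame: the origin (TCP) lies on the centre line of the jaws, within the pads' length; the fingertips stand 11 mm ahead of it and the grasp point (between the pads) lies 8 mm behind it; z points along the fingers, y is the line along which they close (so a half turn about z gives the same grasp; the last joint's range is limited). The gripper opens to 85 mm and grips with 20 to 120 N. Pads are 22 mm wide; open, the fingers measure 114 mm over their backs; the gripper's body (76 mm by 85 mm) begins 54 mm behind the grasp point. The pads swing forward as they close: fully open they stand 13 mm farther back than shut.
Start: joints at [60.447, 22.827, 2.584, 88.041, -1.071, 69.15, -2.905], TCP at [0.263, -0.594, 0.206] pointing down, gripper open.
Joint ranges: [-161.44, 161.44], [-28.35, 127.94], [-78.24, 83.42], [0, 140.83], [-78.03, 258.03], [13.02, 114.36], [-168.23, 168.23]. Speed limits (degrees/s): [147.25, 147.25, 180, 180, 180, 180, 180].

INTERFACE

Orientations are given as [roll, pitch, yaw] about the fixed x, y, z axes, in that order (R = Rz(yaw) Ry(pitch) Rx(roll)).
In Python, from plant import sense, read_camera, workorder gives the robot as it stands.
- The arm moves only by the tool carry_out, never from a script. Its argument "targets" is text: rows parted by semicolons, each of 7 numbers parted by spaces: the opening in per cent of the stroke, from 0 (shut) to 100 (fully open), then the shift along the tool's x, y, z in mm, then the turn, a rotation vector about the tool's x, y, z in rad. A call has exactly 5 rows; each row shifts and turns the commanded pose from where the row before left it, along the tool's axes as they then stand; what a row does not reach is not made up. A row lasts 1/12 s, in which the tool goes at most 41.7 mm and 7.16 degrees, less where a joint would pass 70% of its speed; a pose out of reach is approached as far as the arm can. A call is refused whole if a number of a shift passes 41.7 or a number of a turn 0.125, either way. A call with a gripper value outside its range is refused whole. The fingers move at their own pace and stop on an object; "force" is the grip in N (left out, the last holds). Time passes only in rows, so rows that do not move let the fingers close, or fill a call up. It gives the time, the measured TCP pose, the force, the opening and the grip force at its end, in the units of the state.
- sense(): the state, without advancing time (a new reading comes with each control period).
- read_camera(name): name is "scene" or "top"; returns a dict with "frame" (384x512x3 uint8, red, green, blue), "fov_y" (degrees; the focal length in pixels is half the picture's height over the tangent of half this angle, whatever the lens; pixels are square), "cx", "cy" (the principal point, pixels), "position" and "orientation" of the camera in the world. Camera axes: x right, y down, z forward; pixel columns grow to the right and rows downward; lengths in m; the calibration is good to about 2 mm. A picture is of the moment at which its call begins. There is no depth.
- workorder.hand_in(): hands the job in; it is judged then, once.
The state is a dict: "time": time; "joint_positions": joint angles; "qd": joint speeds; "tau": joint torques, N m; "tcp_pos": TCP position; "tcp_rot": TCP orientation; "force": force on the tool from outside, world axes, zero at the start; "moment": the same for the moment, N m; "grip_width": finger opening in m; "grip_force": force on a finger pad.
Only numpy, scipy, OpenCV 4.12 (cv2) and the standard library are available. Lean on these libraries where they do the work, as an engineer would, in place of code of your own. Each camera call takes 0.05 s, during which the arm holds its last target. There are 200 camera calls.

## Working session

There is one attempt and no reset: what is moved stays moved. The work goes in short steps, Python scripts to look and compute and a tool call to move; the robot and the scene stay as the last step left them, time stands still between calls to the robot, and variables do not carry over. Pictures are saved under pics/ and viewed, at most 10 in all, crops included, and the job is handed in when it is done.

Besides the shell and the picture viewer there is one more tool, called after "Request:" in YAML: its name, and indented under it one key for each argument. carry_out: Moves the arm, as the interface text tells. Its arguments: {"type":"object","properties":{"targets":{"type":"string"},"force":{"type":"number"}},"required":["targets"]}

```bash
mkdir -p pics; ls
cat > h.py <<'E'
import numpy as np, cv2
from scipy.spatial.transform import Rotation as R
from plant import sense, read_camera, workorder
def shot(name,fn=None):
    c=read_camera(name)
    if fn: cv2.imwrite('pics/'+fn,c['frame'][:,:,::-1])
    return c
E
python3 - <<'E'
from h import *
print(sense())
for n in('scene','top'):
    c=shot(n,n+'0.png'); print({k:v for k,v in c.items() if k!='frame'})
    np.save(n+'0.npy',c,allow_pickle=True)
E
```

```text
pics
{'time': 0.0, 'joint_positions': array([60.44641934, 22.87272723,  2.58013824, 88.11362085, -1.06990886,
       69.15166742, -2.90553187]), 'qd': array([ 0.0383598 ,  0.03707913,  0.01871533, -0.09908869,  0.03288982,
        0.07192595, -0.06601017]), 'tau': array([ 3.63099898e-04, -4.75130081e+01,  1.36471074e+00, -2.54220396e+01,
        1.15908083e-02,  9.40843223e-03,  2.30826532e-05]), 'tcp_pos': array([ 0.26287771, -0.59371575,  0.20465869]), 'tcp_rot': array([-1.79886473e+02,  9.24955616e-03,  2.38877476e+01]), 'force': array([-0.51466117, -0.50481672, -0.06567862]), 'moment': array([-0.05908636,  0.00631995,  0.01238761]), 'grip_force': 0.0, 'grip_width': 0.08553914804994443}
{'fov_y': 47.00199004463113, 'cx': 255.7478998989199, 'cy': 192.84135145373614, 'position': array([0.34073271, 0.68515483, 1.134296  ]), 'orientation': array([-142.21501488,    0.3652666 , -161.04318745])}
{'fov_y': 49.70613663816298, 'cx': 254.2856000527762, 'cy': 191.2101515765005, 'position': array([ 0.44179388, -0.03690107,  1.35592979]), 'orientation': array([-173.64785557,   -1.03034878,  -89.88391529])}
```

View pics.

View pics/scene0.png

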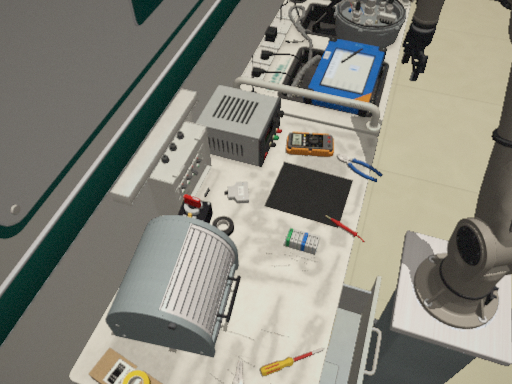

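View pics/top0.png

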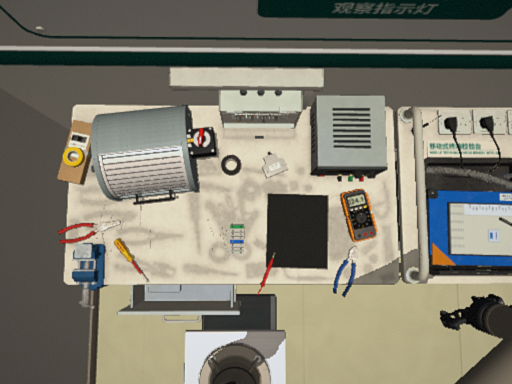

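```bash
cat >> h.py <<'E'
def ray(c,u,v):
    f=192/np.tan(np.radians(c['fov_y']/2))
    d=R.from_euler('xyz',c['orientation'],degrees=True).apply([(u-c['cx'])/f,(v-c['cy'])/f,1.])
    return np.array(c['position']),d/np.linalg.norm(d)
def onz(c,u,v,z):
    p,d=ray(c,u,v); return p+d*(z-p[2])/d[2]
def two(c1,a,c2,b):
    p,d=ray(c1,*a);q,e=ray(c2,*b)
    s=np.linalg.lstsq(np.c_[d,-e],q-p,rcond=None)[0]
    A,B=p+s[0]*d,q+s[1]*e; return (A+B)/2,np.linalg.norm(A-B)*1e3
def proj(c,P):
    f=192/np.tan(np.radians(c['fov_y']/2))
    q=R.from_euler('xyz',c['orientation'],degrees=True).inv().apply(np.array(P)-c['position'])
    return f*q[0]/q[2]+c['cx'],f*q[1]/q[2]+c['cy']
def load(n): return np.load(n,allow_pickle=True).item()
def crop(c,x,y,w,h,W=400,H=300):
    return cv2.resize(c['frame'][y:y+h,x:x+w,::-1],(W,H),interpolation=cv2.INTER_CUBIC)
def masks(c,box,lo,hi):
    x,y,w,h=box
    hsv=cv2.cvtColor(c['frame'][y:y+h,x:x+w],cv2.COLOR_RGB2HSV)
    m=cv2.inRange(hsv,lo,hi); 
    n,l,s,ce=cv2.connectedComponentsWithStats(m)
    out=[]
    for i in np.argsort(-s[1:,4])[:3]+1:
        if s[i,4]<4: continue
        ys,xs=np.nonzero(l==i); r=cv2.minAreaRect(np.c_[xs,ys].astype(np.float32))
        out.append((int(s[i,4]),(ce[i]+[x,y]).round(1),(cv2.boxPoints(r)+[x,y]).round(1).tolist()))
    return out
E
python3 - <<'E'
from h import *
S,T=load('scene0.npy'),load('top0.npy')
im=np.vstack([np.hstack([crop(T,184,120,40,30),crop(T,124,180,64,48)]),np.hstack([crop(S,176,188,40,30),crop(S,196,268,64,48)])])
cv2.imwrite('pics/c1.png',im)
for c,b in((T,(184,120,40,40)),(S,(172,185,45,40))):
    print('red',masks(c,b,(0,120,90),(10,255,255)))
    print('red2',masks(c,b,(170,120,90),(180,255,255)))
for c,b in((T,(255,185,85,90)),(S,(255,155,110,75))):
    print('mat',masks(c,b,(0,0,0),(180,255,60))[:1])
E
```

```text
red [(57, array([200.4, 135.2]), [[197.3, 143.8], [198.9, 127.7], [203.2, 128.1], [201.6, 144.3]])]
red2 []
red [(112, array([191.2, 200.3]), [[181.1, 200.7], [184.3, 192.7], [202.4, 200.0], [199.2, 207.9]])]
red2 []
mat [(4250, array([297. , 230.6]), [[265.9, 266.1], [268.0, 193.7], [328.0, 195.4], [326.0, 267.8]])]
mat [(3391, array([309.2, 193.8]), [[265.3, 205.4], [279.2, 159.1], [351.7, 180.8], [337.8, 227.1]])]
```

View pics/c1.png

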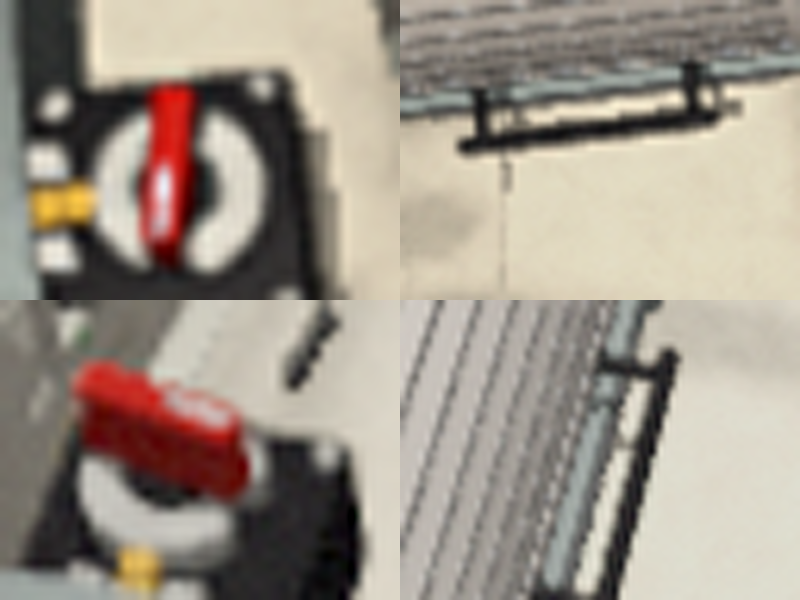

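Run:
```python
from h import *
np.set_printoptions(precision=4,suppress=True)
S,T=load('scene0.npy'),load('top0.npy')
k=lambda x,y,s,ox,oy:(x/s+ox-.5,y/s+oy-.5)
tf,tn=k(175,90,10,184,120),k(162,240,10,184,120)
sf,sn=k(95,72,10,176,188),k(225,116,10,176,188)
print('two far',two(T,tf,S,sf),'near',two(T,tn,S,sn))
for a,b,c in((tf,tn,T),(sf,sn,S)):
    A,B=onz(c,*a,.235),onz(c,*b,.235); d=B-A; print(A,B,(A+B)/2,np.linalg.norm(d),np.degrees(np.arctan2(d[1],d[0])))
l,r=k(462-400,147,6.25,124,180),k(720-400,116,6.25,124,180); sr=k(272,55,6.25,196,268)
print('bar R',two(T,r,S,sr))
A,B=onz(T,*l,.075),onz(T,*r,.075); d=A-B; print('bar',A,B,(A+B)/2,np.linalg.norm(d),np.degrees(np.arctan2(-d[0],d[1])))
for cs in [(265.9,266.1),(268,193.7),(328,195.4),(326,267.8)]: print('mat T',onz(T,*cs,.003))
for cs in [(265.3,205.4),(279.2,159.1),(351.7,180.8),(337.8,227.1)]: print('mat S',onz(S,*cs,.003))
m=np.mean([onz(T,*cs,.003) for cs in [(265.9,266.1),(268,193.7),(328,195.4),(326,267.8)]],0);print(m)
for a in [(203,133),]: pass
```

```text
two far (array([0.7419, 0.0911, 0.2344]), np.float64(2.808594389310032)) near (array([0.7015, 0.0944, 0.236 ]), np.float64(7.296452294236852))
[0.7403 0.0907 0.235 ] [0.698  0.0936 0.235 ] [0.7192 0.0922 0.235 ] 0.04233433157377122 176.0957870544584
[0.7431 0.0916 0.235 ] [0.7057 0.0939 0.235 ] [0.7244 0.0928 0.235 ] 0.03745772584571113 176.46418996538932
bar R (array([0.5641, 0.1875, 0.0715]), np.float64(3.3087095407767206))
bar [0.5463 0.313  0.075 ] [0.5621 0.1865 0.075 ] [0.5542 0.2498 0.075 ] 0.1275060178336936 7.133147969977057
mat T [ 0.3499 -0.0988  0.003 ]
mat T [ 0.5844 -0.106   0.003 ]
mat T [ 0.5796 -0.3036  0.003 ]
mat T [ 0.3446 -0.293   0.003 ]
mat S [ 0.5874 -0.104   0.003 ]
mat S [ 0.6037 -0.3069  0.003 ]
mat S [ 0.3483 -0.2912  0.003 ]
mat S [ 0.3521 -0.097   0.003 ]
[ 0.4646 -0.2004  0.003 ]
```

Request:
carry_out:
  targets: "45 0 0 -37.5 0 0 0; 45 0 0 -37.5 0 0 0; 45 0 0 -37.5 0 0 0; 45 0 0 -37.5 0 0 0; 45 0 0 0 0 0 0"
  force: 40

```text
time: 0.52
tcp_pos: [0.2645, -0.5973, 0.3646]
tcp_rot: [179.2, -0.0, 23.9]
force: [0.1, -0.6, 1.5]
grip_width: 0.0389
grip_force: 0.0
```

Request:
carry_out:
  targets: "45 27.9 -17.7 0 0 0 0; 45 27.9 -17.7 0 0 0 0; 45 27.9 -17.7 0 0 0 0; 45 27.9 -17.7 0 0 0 0; 45 27.9 -17.7 0 0 0 0"

```text
time: 0.93
tcp_pos: [0.3554, -0.4554, 0.355]
tcp_rot: [-180.0, 0.0, 23.9]
force: [0.4, 0.4, -0.3]
grip_width: 0.0388
grip_force: 0.0
```

Request:
carry_out:
  targets: "45 27.9 -17.7 0 0 0 0; 45 27.9 -17.7 0 0 0 0; 45 27.9 -17.7 0 0 0 0; 45 27.9 -17.7 0 0 0 0; 45 27.9 -17.7 0 0 0 0"

```text
time: 1.35
tcp_pos: [0.447, -0.318, 0.3552]
tcp_rot: [-180.0, 0.0, 23.9]
force: [0.9, -0.6, -0.1]
grip_width: 0.0384
grip_force: 0.0
```

```bash
python3 -c "
from h import *
s=sense();print(s['joint_positions'].round(1),s['tcp_pos'],s['tcp_rot'],s['force'])"
```

```text
[ 38.1   8.2  -8.2  88.4   1.2  83.4 -36.3] [ 0.44698809 -0.3179531   0.35515896] [-1.79976086e+02  2.77347098e-02  2.38783760e+01] [ 0.87528899 -0.56723073 -0.05494903]
```

Request:
carry_out:
  targets: "45 27.9 -17.7 0 0 0 0; 45 27.9 -17.7 0 0 0 0; 45 27.9 -17.7 0 0 0 0; 45 27.9 -17.7 0 0 0 0; 45 27.9 -17.7 0 0 0 0"

```text
time: 1.77
tcp_pos: [0.5387, -0.1806, 0.3552]
tcp_rot: [-180.0, 0.0, 23.9]
force: [-0.6, 0.5, 0.9]
grip_width: 0.0385
grip_force: 0.0
```

Request:
carry_out:
  targets: "45 27.9 -17.7 0 0 0 0; 45 27.9 -17.7 0 0 0 0; 45 27.9 -17.7 0 0 0 0; 45 27.9 -17.7 0 0 0 0; 45 27.9 -17.7 0 0 0 0"

```text
time: 2.18
tcp_pos: [0.6305, -0.0435, 0.355]
tcp_rot: [-180.0, 0.1, 23.9]
force: [0.9, 0.5, 0.4]
grip_width: 0.0385
grip_force: 0.0
```

Request:
carry_out:
  targets: "45 27.9 -17.7 0 0 0 0; 45 27.9 -17.7 0 0 0 0; 45 27.9 -17.7 0 0 0 0; 45 27.9 -17.7 0 0 0 0; 45 27.9 -17.7 0 0 0 0"

```text
time: 2.6
tcp_pos: [0.7223, 0.0938, 0.3548]
tcp_rot: [180.0, 0.1, 23.9]
force: [0.1, -0.1, 1.1]
grip_width: 0.0382
grip_force: 0.0
```

Request:
carry_out:
  targets: "45 0 0 0 0 0 -0.121; 45 0 0 0 0 0 -0.121; 45 0 0 0 0 0 -0.121; 45 0 0 0 0 0 -0.121; 45 0 0 0 0 0 -0.121"

```text
time: 3.02
tcp_pos: [0.7217, 0.0927, 0.3546]
tcp_rot: [-179.9, 0.1, 58.9]
force: [-0.9, 0.5, 0.5]
grip_width: 0.0385
grip_force: 0.0
```

Request:
carry_out:
  targets: "45 0 0 0 0 0 -0.121; 45 0 0 0 0 0 -0.121; 45 0 0 0 0 0 -0.121; 45 0 0 0 0 0 -0.121; 45 0 0 0 0 0 -0.121"

```text
time: 3.43
tcp_pos: [0.7216, 0.0925, 0.3547]
tcp_rot: [-179.9, 0.0, 93.6]
force: [0.5, 0.3, -0.3]
grip_width: 0.0384
grip_force: 0.0
```

Request:
carry_out:
  targets: "45 0 0 0 0 0 -0.121; 45 0 0 0 0 0 -0.121; 45 0 0 0 0 0 -0.121; 45 0 0 0 0 0 -0.121; 45 0 0 0 0 0 -0.121"

```text
time: 3.85
tcp_pos: [0.7216, 0.0925, 0.3547]
tcp_rot: [-179.9, -0.0, 128.2]
force: [0.2, -0.3, -0.1]
grip_width: 0.0386
grip_force: 0.0
```

Request:
carry_out:
  targets: "45 0 0 0 0 0 -0.121; 45 0 0 0 0 0 -0.121; 45 0 0 0 0 0 -0.121; 45 0 0 0 0 0 -0.121; 45 0 0 0 0 0 -0.121"

```text
time: 4.27
tcp_pos: [0.7217, 0.0925, 0.3547]
tcp_rot: [-180.0, -0.1, 162.9]
force: [-0.4, 0.0, 0.2]
grip_width: 0.0384
grip_force: 0.0
```

Request:
carry_out:
  targets: "45 0 0 0 0 0 -0.121; 45 0 0 0 0 0 -0.121; 45 0 0 0 0 0 0; 45 0 0 0 0 0 0; 45 0 0 0 0 0 0"

```text
time: 4.68
tcp_pos: [0.7217, 0.0925, 0.3552]
tcp_rot: [-180.0, -0.0, 176.3]
force: [-0.5, 0.5, -0.2]
grip_width: 0.0383
grip_force: 0.0
```

```bash
python3 -c "
from h import *
s=sense();print(s['joint_positions'].round(1),s['tcp_pos'],s['tcp_rot'],s['force'])"
```

```text
[ 15.6  34.5 -49.7  60.1  25.7  95.4  60.3] [0.72171226 0.09250535 0.35523445] [-1.79977366e+02 -3.06996900e-02  1.76258230e+02] [-0.45823218  0.45690702 -0.22773607]
```

Request:
carry_out:
  targets: "45 0 0 35 0 0 0; 45 0 0 35 0 0 0; 45 0 0 30 0 0 0; 45 0 0 20 0 0 0; 45 0 0 13 0 0 0"

```text
time: 5.1
tcp_pos: [0.7205, 0.0917, 0.2193]
tcp_rot: [-179.9, -0.2, 176.3]
force: [-0.4, -0.5, -0.3]
grip_width: 0.0384
grip_force: 0.0
```

Request:
carry_out:
  targets: "0 0 0 0 0 0 0; 0 0 0 0 0 0 0; 0 0 0 0 0 0 0; 0 0 0 0 0 0 0; 0 0 0 0 0 0 0"
  force: 30

```text
time: 5.52
tcp_pos: [0.7226, 0.0932, 0.2246]
tcp_rot: [180.0, 0.2, 176.4]
force: [0.3, -0.1, 0.5]
grip_width: 0.0004
grip_force: 0.0
```

Request:
carry_out:
  targets: "0 0 0 0 0 0 0; 0 0 0 0 0 0 0; 0 0 0 0 0 0 0; 0 0 0 0 0 0 0; 0 0 0 0 0 0 0"
  force: 30

```text
time: 5.93
tcp_pos: [0.7218, 0.0926, 0.2227]
tcp_rot: [-180.0, -0.0, 176.4]
force: [-0.3, -0.2, 0.2]
grip_width: -0.0002
grip_force: 0.0
```

Run:
```python
from h import *
S,T=shot('scene'),shot('top')
cv2.imwrite('pics/c2.png',np.vstack([np.hstack([crop(T,174,110,64,48),crop(S,166,178,64,48)])]))
p=sense()['tcp_pos']; print(proj(T,p),proj(S,p))
```

```text
(np.float64(200.69859644146504), np.float64(136.1432039265547)) (np.float64(193.00397211744), np.float64(199.9950748154942))
```

View pics/c2.png

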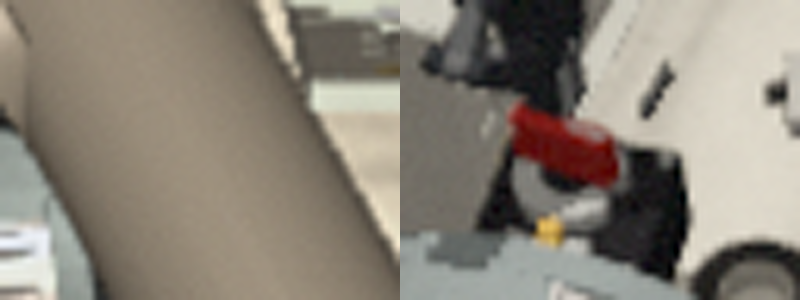

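Run:
```python
from h import *
S=shot('scene')
p=sense()['tcp_pos']
im=crop(S,146,128,80,96,600,600*96//80)[:600]
im=im.copy()
for dz,col in((-.011,(0,255,0)),(0,(0,255,255)),(.054,(255,0,255)),(.1,(255,255,0))):
    u,v=proj(S,p+[0,0,dz]); cv2.circle(im,(int((u-146+.5)*7.5),int((v-128+.5)*7.5)),4,col,1)
S0=load('scene0.npy'); u,v=proj(S0,[.2629,-.5937,.2047]); a=S0['frame'][30:94,375:455,::-1]
a=cv2.resize(a,(200,160)); cv2.circle(a,(int((u-375)*2.5),int((v-30)*2.5)),3,(0,255,0),1)
im[:160,:200]=a
cv2.imwrite('pics/c3.png',im); print(u,v)
```

```text
405.6721069150185 81.29772273784201
```

View pics/c3.png

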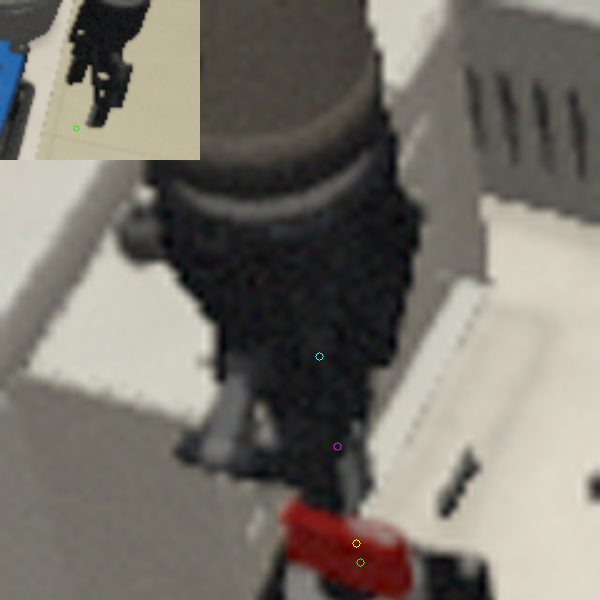

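```bash
python3 - <<'E'
from h import *
S,T=load('scene0.npy'),load('top0.npy')
g=cv2.GaussianBlur(cv2.cvtColor(T['frame'],cv2.COLOR_RGB2GRAY),(3,3),0).astype(float)
def edge(col,a,b):
    d=np.abs(np.diff(g[a:b,col])); i=d.argmax(); 
    w=d[max(0,i-2):i+3]; return a+.5+(np.arange(max(0,i-2),max(0,i-2)+len(w))*w).sum()/w.sum()
for a,b in((40,57),(60,72),(277,291)):
    print([(c,round(edge(c,a,b),1)) for c in ([5,60,120,180,240,300,360,420,480,506] if a<100 else [110,240,300,340,380])])
print('top tips',[np.round(proj(T,np.array([.2629,-.5937,.2047])+d),1) for d in (np.array([.0173,-.0389,-.0]),np.array([-.0173,.0389,0]))])
print('scene tips',[np.round(proj(S,np.array([.2629,-.5937,.2047])+d),1) for d in (np.array([.0173,-.0389,0]),np.array([-.0173,.0389,0]))])
print(masks(T,(435,285,77,60),(0,0,0),(180,255,70))[:2])
# stripe edge in scene
print(masks(S,(0,0,140,384),(70,120,20),(100,255,120))[:2])
E
python3 - <<'E'
import sys; sys.path.insert(0,'.')
from h import *
S,T=load('scene0.npy'),load('top0.npy')
cv2.imwrite('pics/c4.png',np.vstack([np.hstack([crop(T,432,284,80,60)]),crop(S,372,24,80,60)]))
E
```

```text
[(5, np.float64(49.9)), (60, np.float64(50.5)), (120, np.float64(50.9)), (180, np.float64(51.5)), (240, np.float64(51.8)), (300, np.float64(52.5)), (360, np.float64(53.2)), (420, np.float64(53.7)), (480, np.float64(54.1)), (506, np.float64(54.3))]
[(5, np.float64(64.6)), (60, np.float64(64.8)), (120, np.float64(65.2)), (180, np.float64(66.6)), (240, np.float64(66.8)), (300, np.float64(67.6)), (360, np.float64(67.3)), (420, np.float64(67.8)), (480, np.float64(68.3)), (506, np.float64(68.4))]
[(110, np.float64(284.0)), (240, np.float64(283.3)), (300, np.float64(283.3)), (340, np.float64(283.3)), (380, np.float64(284.4))]
top tips [array([463.8, 297.1]), array([436.3, 310.1])]
scene tips [array([401.9,  73.3]), array([409.5,  89.6])]
[(1971, array([483.7, 317.3]), [[435.9, 322.9], [450.6, 279.9], [524.3, 305.0], [509.7, 348.0]])]
[(5586, array([ 65.5, 230.1]), [[-21.3, 329.2], [132.4, 107.4], [154.2, 122.5], [0.4, 344.3]]), (1014, array([ 61.5, 172.8]), [[-5.5, 232.0], [139.0, 75.0], [152.0, 87.0], [7.5, 243.9]])]
```

View pics/c4.png

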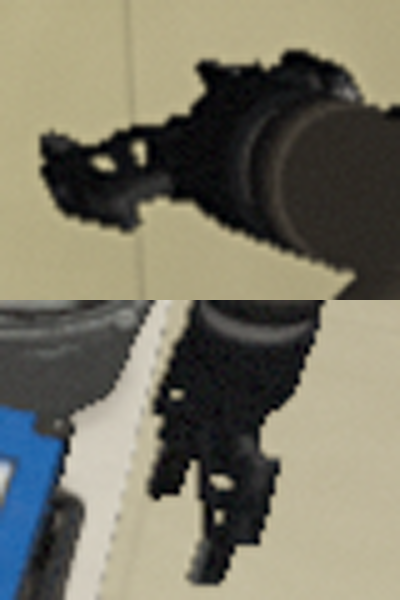

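Request:
carry_out:
  targets: "45 0 0 0 0 0 0; 45 0 0 0 0 0 0; 45 0 0 0 0 0 0; 45 0 0 8 0 0 0; 45 0 0 7 0 0 0"

```text
time: 6.5
tcp_pos: [0.7219, 0.0927, 0.2074]
tcp_rot: [180.0, 0.0, 176.4]
force: [0.6, 0.1, -0.8]
grip_width: 0.0384
grip_force: 0.0
```

Request:
carry_out:
  targets: "45 0 0 3 0 0 0; 45 0 0 3 0 0 0; 45 0 0 2 0 0 0; 45 0 0 0 0 0 0; 45 0 0 0 0 0 0"

```text
time: 6.92
tcp_pos: [0.7218, 0.0927, 0.1996]
tcp_rot: [-180.0, 0.0, 176.4]
force: [-0.1, 0.5, 0.4]
grip_width: 0.0385
grip_force: 0.0
```

Request:
carry_out:
  targets: "45 0 0 3 0 0 0; 45 0 0 3 0 0 0; 45 0 0 0 0 0 0; 45 0 0 0 0 0 0; 45 0 0 0 0 0 0"

```text
time: 7.33
tcp_pos: [0.7218, 0.0926, 0.1937]
tcp_rot: [-180.0, 0.0, 176.4]
force: [-0.4, -0.3, -0.3]
grip_width: 0.0385
grip_force: 0.0
```

Request:
carry_out:
  targets: "0 0 0 0 0 0 0; 0 0 0 0 0 0 0; 0 0 0 0 0 0 0; 0 0 0 0 0 0 0; 0 0 0 0 0 0 0"
  force: 30

```text
time: 7.75
tcp_pos: [0.7219, 0.0928, 0.194]
tcp_rot: [180.0, 0.0, 176.4]
force: [0.2, 0.8, 0.9]
grip_width: 0.0109
grip_force: 34.6
```

Request:
carry_out:
  targets: "0 0 0 0 0 0 0.094; 0 0 0 0 0 0 0.094; 0 0 0 0 0 0 0.094; 0 0 0 0 0 0 0.094; 0 0 0 0 0 0 0.094"

```text
time: 8.17
tcp_pos: [0.722, 0.0933, 0.194]
tcp_rot: [179.9, 0.0, 149.3]
force: [0.6, 0.1, 0.9]
grip_width: 0.0111
grip_force: 34.5
```

Request:
carry_out:
  targets: "0 0 0 0 0 0 0.094; 0 0 0 0 0 0 0.094; 0 0 0 0 0 0 0.094; 0 0 0 0 0 0 0.094; 0 0 0 0 0 0 0.094"

```text
time: 8.58
tcp_pos: [0.7223, 0.0936, 0.194]
tcp_rot: [179.9, -0.0, 122.3]
force: [1.6, 1.5, 0.2]
grip_width: 0.0113
grip_force: 34.4
```

Request:
carry_out:
  targets: "0 0 0 0 0 0 0.094; 0 0 0 0 0 0 0.094; 0 0 0 0 0 0 0.094; 0 0 0 0 0 0 0.08; 0 0 0 0 0 0 0"

```text
time: 9.0
tcp_pos: [0.7227, 0.0939, 0.194]
tcp_rot: [179.8, -0.1, 101.7]
force: [3.4, 2.0, -0.6]
grip_width: 0.0109
grip_force: 34.6
```

```bash
python3 -c "
from h import *
s=sense();print(s['joint_positions'].round(1),s['tcp_pos'],s['tcp_rot'],s['force'],s['moment'],s['grip_width'])"
```

```text
[  9.8  34.4 -33.2  75.7  18.6  75.1 -11.7] [0.72272829 0.09385055 0.19397966] [ 1.79834377e+02 -5.27480648e-02  1.01747795e+02] [ 3.38852412  2.04345399 -0.61981932] [ 0.41296286 -0.65115244 -0.18783585] 0.010859928109330471
```

Request:
carry_out:
  targets: "0 0 0 0 0 0 0.03; 0 0 0 0 0 0 0.03; 0 0 0 0 0 0 0.03; 0 0 0 0 0 0 0; 0 0 0 0 0 0 0"

```text
time: 9.42
tcp_pos: [0.7227, 0.0938, 0.194]
tcp_rot: [179.8, -0.1, 96.8]
force: [4.4, 3.2, -0.4]
grip_width: 0.011
grip_force: 34.3
```

```bash
python3 -c "
from h import *
s=sense();print(s['tcp_rot'],s['force'],s['moment'],s['grip_width'])
S=shot('scene');
for n,lo,hi in(('brass',(18,120,120),(32,255,255)),('red',(0,120,90),(10,255,255))): print(n,masks(load('scene0.npy'),(172,185,45,45),lo,hi),masks(S,(172,185,45,45),lo,hi))
cv2.imwrite('pics/c5.png',crop(S,160,170,60,60,600,600))
"
```

```text
[ 1.79846218e+02 -8.31734380e-02  9.67991790e+01] [ 4.38577484  3.23261282 -0.37051647] [ 0.55672807 -0.95197953  0.03979124] 0.011045474802042316
brass [(14, array([189.5, 214.5]), [[188.0, 213.0], [191.0, 213.0], [191.0, 216.0], [188.0, 216.0]])] [(21, array([189.8, 213.8]), [[187.0, 215.0], [190.1, 210.4], [193.3, 212.5], [190.2, 217.2]])]
red [(112, array([191.2, 200.3]), [[181.1, 200.7], [184.3, 192.7], [202.4, 200.0], [199.2, 207.9]])] [(28, array([189.5, 205.6]), [[186.8, 201.2], [191.0, 200.6], [192.1, 209.9], [187.9, 210.4]]), (4, array([189.8, 197.8]), [[188.5, 198.5], [190.5, 196.5], [191.0, 197.0], [189.0, 199.0]])]
```

View pics/c5.png

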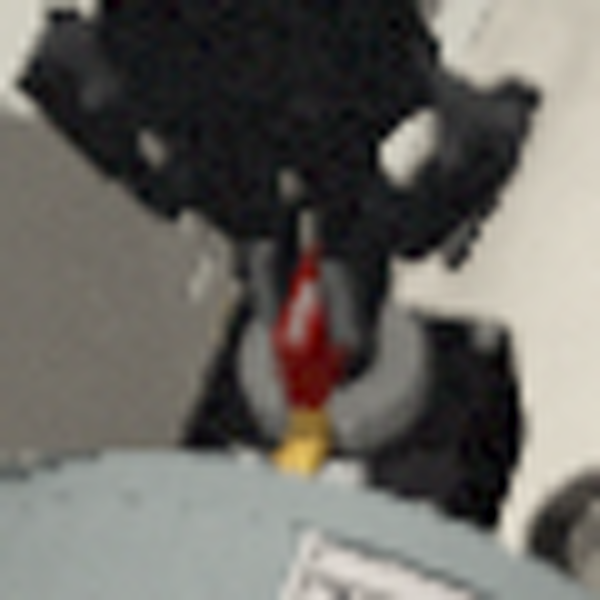

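Request:
carry_out:
  targets: "45 0 0 0 0 0 0; 45 0 0 0 0 0 0; 45 0 0 -20 0 0 0; 45 0 0 -35 0 0 0; 45 0 0 -35 0 0 0"
  force: 20

```text
time: 9.88
tcp_pos: [0.72, 0.091, 0.2827]
tcp_rot: [-179.7, 0.1, 96.7]
force: [0.6, 0.3, 0.7]
grip_width: 0.0387
grip_force: 0.0
```

Request:
carry_out:
  targets: "30 17.4 -21.2 0.7 0 0 0; 30 17.4 -21.2 0.7 0 0 0; 30 17.4 -21.2 0.7 0 0 0; 30 17.4 -21.2 0.7 0 0 0; 30 17.4 -21.2 0.7 0 0 0"

```text
time: 10.3
tcp_pos: [0.6045, 0.1662, 0.2799]
tcp_rot: [-179.9, 0.1, 96.6]
force: [0.2, 0.1, 0.5]
grip_width: 0.0256
grip_force: 0.0
```

Request:
carry_out:
  targets: "30 17.4 -21.2 0.7 0 0 0; 30 17.4 -21.2 0.7 0 0 0; 30 17.4 -21.2 0.7 0 0 0; 30 17.4 -21.2 0.7 0 0 0; 30 17.4 -21.2 0.7 0 0 0"

```text
time: 10.72
tcp_pos: [0.4892, 0.2403, 0.2764]
tcp_rot: [-179.9, 0.1, 96.6]
force: [-0.3, 0.1, 0.3]
grip_width: 0.0255
grip_force: 0.0
```

Request:
carry_out:
  targets: "30 0 0 0 -0.1 0 0; 30 0 0 0 -0.1 0 0; 30 0 0 0 -0.1 0 0; 30 0 0 0 0 0 0; 30 0 0 0 0 0 0"

```text
time: 11.13
tcp_pos: [0.4892, 0.2396, 0.2763]
tcp_rot: [162.9, 0.2, 96.7]
force: [1.2, -0.2, 0.5]
grip_width: 0.0256
grip_force: 0.0
```

```bash
cat >> h.py <<'E'
def to(P,off=.029):
    "shift in tool axes (mm) taking the true TCP (off behind the reported one) to P"
    s=sense(); r=R.from_euler('xyz',s['tcp_rot'],degrees=True)
    return r.inv().apply(np.array(P)+off*r.as_matrix()[:,2]-s['tcp_pos'])*1e3
X=np.array([.9925,.122,0]);Y=np.array([-.122,.9925,0]);O=np.array([.575,.2524,0])
cab=lambda x,y,z:O+x*X+y*Y+[0,0,z]
E
python3 - <<'E'
from h import *
s=sense();print(s['joint_positions'].round(1),s['tcp_pos'],s['tcp_rot'],s['force'])
S=shot('scene');T=shot('top')
for n,lo,hi in(('brass',(18,120,120),(32,255,255)),('red',(0,120,90),(10,255,255))): print(n,masks(S,(172,185,45,45),lo,hi))
print(masks(T,(184,120,40,40),(0,120,90),(10,255,255)))
print(to([.5525,.2498,.075]))
E
```

```text
[ 4.500e+00  1.000e-01 -4.050e+01  1.089e+02  1.030e+01  5.640e+01
 -3.390e+01] [0.4892172  0.23958222 0.27631085] [162.87632868   0.21878389  96.69062085] [ 1.17874882 -0.24710958  0.50937347]
brass [(26, array([190. , 213.5]), [[187.0, 215.0], [189.6, 209.8], [193.2, 211.6], [190.6, 216.8]])]
red [(94, array([192.1, 200.4]), [[184.9, 208.3], [191.9, 190.8], [198.3, 193.3], [191.2, 210.9]])]
[(52, array([202.1, 136.1]), [[193.0, 134.0], [208.0, 134.0], [208.0, 138.0], [193.0, 138.0]])]
[  2.48625771  -1.17210963 240.38228122]
```

Request:
carry_out:
  targets: "30 2.5 -1.2 30 0 0 0; 30 0 0 35 0 0 0; 30 0 0 35 0 0 0; 30 0 0 35 0 0 0; 30 0 0 35 0 0 0"

```text
time: 11.65
tcp_pos: [0.5417, 0.2489, 0.1123]
tcp_rot: [162.8, -0.0, 96.5]
force: [1.2, -0.9, -0.0]
grip_width: 0.0255
grip_force: 0.0
```

Request:
carry_out:
  targets: "30 0 0 20 0 0 0; 30 0 0 15 0 0 0; 30 0 0 15 0 0 0; 30 0 0 10 0 0 0; 30 0 0 10 0 0 0"

```text
time: 12.07
tcp_pos: [0.5614, 0.2513, 0.0457]
tcp_rot: [162.9, -0.0, 96.6]
force: [-1.1, 0.0, 0.1]
grip_width: 0.0259
grip_force: 0.0
```

Run:
```python
from h import *
s=sense();print(s['tcp_pos'],s['tcp_rot'],s['force'],to([.5525,.2498,.075]))
S=shot('scene');T=shot('top')
cv2.imwrite('pics/c6.png',np.hstack([crop(S,196,240,72,96,400,533),crop(T,124,160,60,80,400,533)]))
```

```text
[0.56139782 0.25130685 0.04571207] [ 1.62873427e+02 -2.85073905e-03  9.65611881e+01] [-1.0632822   0.00495792  0.14598719] [-0.47881769  0.01271428 -1.64303085]
```

View pics/c6.png

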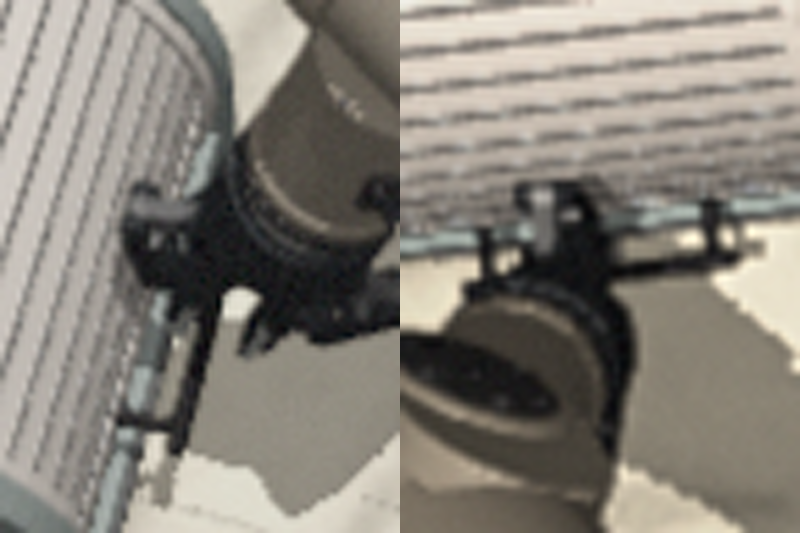

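Request:
carry_out:
  targets: "0 0 0 0 0 0 0; 0 0 0 0 0 0 0; 0 0 0 0 0 0 0; 0 0 0 0 0 0 0; 0 0 0 0 0 0 0"
  force: 25

```text
time: 12.58
tcp_pos: [0.565, 0.2519, 0.0502]
tcp_rot: [162.3, -0.1, 96.6]
force: [9.0, 0.8, -3.1]
grip_width: 0.0086
grip_force: 25.3
```

Run:
```python
from h import *
th=np.radians(17.1);n=16
a=np.linspace(0,1.30,n+1)
x=-154*np.cos(a);z=154*np.sin(a);dx,dz=np.diff(x),np.diff(z)
for i in range(n): print(round(a[i+1],2),np.round([np.cos(th)*dx[i]+np.sin(th)*dz[i],np.sin(th)*dx[i]-np.cos(th)*dz[i]],1))
```

```text
0.08 [  4.2 -11.8]
0.16 [  5.1 -11.4]
0.24 [  6. -11.]
0.32 [  6.9 -10.4]
0.41 [ 7.7 -9.9]
0.49 [ 8.5 -9.2]
0.57 [ 9.2 -8.5]
0.65 [ 9.9 -7.7]
0.73 [10.5 -6.9]
0.81 [11. -6.]
0.89 [11.4 -5.1]
0.98 [11.8 -4.1]
1.06 [12.1 -3.2]
1.14 [12.3 -2.2]
1.22 [12.5 -1.2]
1.3 [12.5 -0.2]
```

Request:
carry_out:
  targets: "0 0 6.7 -11.8 0 0 0; 0 0 5.6 -11.4 0 0 0; 0 0 6.0 -11.0 0 0 0; 0 0 6.9 -10.4 0 0 0; 0 0 7.7 -9.9 0 0 0"

```text
time: 13.0
tcp_pos: [0.5767, 0.2533, 0.1106]
tcp_rot: [162.6, -0.0, 96.6]
force: [6.9, 1.6, -7.8]
grip_width: 0.0084
grip_force: 24.2
```

Run:
```python
from h import *
s=sense();print(s['tcp_pos'],s['tcp_rot'],s['force'],s['moment'],s['grip_width'],s['grip_force'])
```

```text
[0.57667826 0.25325944 0.11059649] [ 1.62648032e+02 -3.60047868e-02  9.66393897e+01] [ 6.94429699  1.59798199 -7.7929899 ] [ 0.19545846 -0.61947643 -0.02082242] 0.008406889451501868 24.18364942073822
```

Request:
carry_out:
  targets: "0 0 9.5 -9.2 0 0 0; 0 0 9.7 -8.5 0 0 0; 0 0 9.9 -7.7 0 0 0; 0 0 10.5 -6.9 0 0 0; 0 0 11 -6 0 0 0"

```text
time: 13.42
tcp_pos: [0.609, 0.257, 0.1607]
tcp_rot: [163.2, 0.2, 96.6]
force: [-9.8, -3.4, 6.9]
grip_width: 0.0077
grip_force: 24.8
```

Request:
carry_out:
  targets: "0 0 11.4 -5.1 0 0 0; 0 0 11.8 -4.1 0 0 0; 0 0 12.1 -3.2 0 0 0; 0 0 12.3 -2.2 0 0 0; 0 0 0 0 0 0 0"

```text
time: 13.83
tcp_pos: [0.6562, 0.2627, 0.1945]
tcp_rot: [162.4, 0.0, 96.6]
force: [-4.1, -3.4, 14.6]
grip_width: 0.0057
grip_force: 24.8
```

Request:
carry_out:
  targets: "25 0 0 0 0 0 0; 25 0 0 0 0 0 0; 25 0 0 4 0 0 0; 25 0 0 5 0 0 0; 25 0 0 0 0 0 0"

```text
time: 14.25
tcp_pos: [0.6551, 0.2621, 0.178]
tcp_rot: [162.9, 0.0, 96.7]
force: [-0.0, 0.5, -1.2]
grip_width: 0.0211
grip_force: 0.0
```

Request:
carry_out:
  targets: "0 0 0 0 0 0 0; 0 0 0 0 0 0 0; 0 0 0 0 0 0 0; 0 0 0 0 0 0 0; 0 0 0 0 0 0 0"

```text
time: 14.67
tcp_pos: [0.6542, 0.2621, 0.1783]
tcp_rot: [163.0, 0.1, 96.7]
force: [-1.8, -0.6, -5.2]
grip_width: 0.009
grip_force: 25.2
```

Run:
```python
from h import *
s=sense();print(s['tcp_pos'],s['tcp_rot'],s['force'],s['moment'],s['grip_width'],s['grip_force'])
c=.154; print([np.round(to(cab(.133-c*np.cos(a),0,.075+c*np.sin(a))),1) for a in(1.0,1.1,1.2,1.3)])
```

```text
[0.6541671  0.26212266 0.17828668] [1.63007071e+02 6.25044398e-02 9.66514755e+01] [-1.78888433 -0.60272574 -5.19677831] [-0.15421616  1.02446689 -0.00210913] 0.008983107062633739 25.164477825164795
[array([ -0.2, -21. ,  -4.9]), array([-0.1, -6. , -8.3]), array([ -0.1,   9.3, -10.2]), array([  0. ,  24.7, -10.6])]
```

Request:
carry_out:
  targets: "0 0 5.5 -1 0 0 0; 0 0 5.5 -0.5 0 0 0; 0 0 5.5 -0.5 0 0 0; 0 0 5.5 0 0 0 0; 0 0 5 0 0 0 0"

```text
time: 15.08
tcp_pos: [0.6811, 0.2653, 0.1891]
tcp_rot: [162.9, -0.0, 96.6]
force: [-13.2, -0.8, -2.5]
grip_width: 0.0086
grip_force: 25.7
```

Request:
carry_out:
  targets: "0 0 0 0 0 0 0; 0 0 0 0 0 0 0; 0 0 0 0 0 0 0; 0 0 0 0 0 0 0; 0 0 0 0 0 0 0"

```text
time: 15.5
tcp_pos: [0.6808, 0.2653, 0.1891]
tcp_rot: [162.8, 0.0, 96.7]
force: [2.7, 1.2, -11.1]
grip_width: 0.0086
grip_force: 24.3
```

Run:
```python
from h import *
s=sense();print(s['tcp_pos'],s['tcp_rot'],s['force'],s['moment'],s['grip_width'],s['grip_force'])
c=.154; print([np.round(to(cab(.133-c*np.cos(a),0,.075+c*np.sin(a))),1) for a in(1.2,1.3)])
```

```text
[0.68080676 0.26530324 0.18913422] [1.62802520e+02 6.86633659e-03 9.66511577e+01] [  2.73492624   1.22436584 -11.11702368] [0.04590999 0.43528534 0.0413357 ] 0.008639035425429346 24.34883326292038
[array([ -0.1, -19.4,  -7.8]), array([ 0. , -4. , -8.1])]
```

Request:
carry_out:
  targets: "30 0 0 0 0 0 0; 30 0 0 0 0 0 0; 30 0 0 -15 0 0 0; 30 0 0 -35 0 0 0; 30 0 0 -35 0 0 0"

```text
time: 15.92
tcp_pos: [0.6553, 0.2628, 0.2732]
tcp_rot: [162.8, -0.0, 96.7]
force: [1.0, 0.6, -0.1]
grip_width: 0.0256
grip_force: 0.0
```

Request:
carry_out:
  targets: "30 0 -30 -20 0 0 0; 30 0 -40 -10 0 0 0; 30 0 -40 -10 0 0 0; 30 0 -40 -10 0 0 0; 30 0 -30 0 0 0 0"

```text
time: 16.33
tcp_pos: [0.4681, 0.2429, 0.269]
tcp_rot: [162.4, 0.0, 96.8]
force: [-0.4, 0.4, 0.1]
grip_width: 0.0257
grip_force: 0.0
```

Run:
```python
from h import *
s=sense();print(s['tcp_pos'],s['tcp_rot'],s['force'],s['moment'],s['grip_width'],s['grip_force'])
S=shot('scene');T=shot('top')
np.save('scene1.npy',S,allow_pickle=True);np.save('top1.npy',T,allow_pickle=True)
im=np.hstack([crop(S,106,208,144,156,480,520),crop(T,90,100,84,140,312,520)])
print('pred rim S',[proj(S,cab(.024,y,.068)) for y in(-.1,0,.1)],'T',[proj(T,cab(.024,y,.068)) for y in(-.1,0,.1)])
cv2.imwrite('pics/c7.png',im)
```

```text
[0.46809886 0.24288412 0.26898791] [1.62427456e+02 2.71701870e-02 9.68035513e+01] [-0.41006151  0.42839297  0.08470281] [0.01213405 0.31141047 0.01014552] 0.025711207065506475 0.0
pred rim S [(np.float64(227.51399404016067), np.float64(262.1028306872915)), (np.float64(218.04364226213517), np.float64(295.6085784589384)), (np.float64(207.52760272530497), np.float64(332.81393012235475))] T [(np.float64(185.22892610517292), np.float64(182.73294150022238)), (np.float64(153.21859603530743), np.float64(186.47512948544812)), (np.float64(121.05420447198918), np.float64(190.23532812750017))]
```

View pics/c7.png

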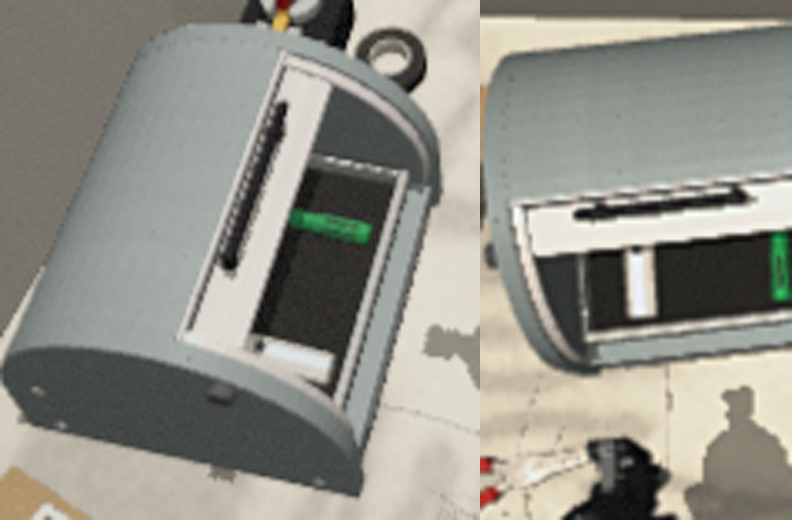

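Run:
```python
from h import *
S,T=load('scene1.npy'),load('top1.npy')
print(two(T,(153.2,187.3),S,(218,296.1)))
print(to(cab(.0225,0,.062),.031))
```

```text
(array([0.59757325, 0.25590351, 0.06655495]), np.float64(2.36681262197856))
[ -1.31827583  65.43583182 265.72180493]
```

Request:
carry_out:
  targets: "30 0 33 0 0 0 0; 30 -1.3 32.4 0 0 0 0; 30 0 0 36 0 0 0; 30 0 0 36 0 0 0; 30 0 0 36 0 0 0"

```text
time: 16.85
tcp_pos: [0.5673, 0.2519, 0.1838]
tcp_rot: [162.4, -0.1, 96.6]
force: [0.5, -0.9, 0.0]
grip_width: 0.0256
grip_force: 0.0
```

Request:
carry_out:
  targets: "30 0 0 36 0 0 0; 30 0 0 36 0 0 0; 30 0 0 30 0 0 0; 30 0 0 20 0 0 0; 30 0 0 10 0 0 0"

```text
time: 17.27
tcp_pos: [0.6039, 0.255, 0.0541]
tcp_rot: [162.9, 0.0, 96.6]
force: [-0.3, -1.6, 0.1]
grip_width: 0.026
grip_force: 0.0
```

Request:
carry_out:
  targets: "30 0 0 7 0 0 0; 30 0 0 6 0 0 0; 30 0 0 5 0 0 0; 30 0 0 4 0 0 0; 30 0 0 0 0 0 0"

```text
time: 17.68
tcp_pos: [0.6097, 0.2559, 0.0349]
tcp_rot: [162.8, 0.0, 96.6]
force: [0.8, 0.6, -0.3]
grip_width: 0.0257
grip_force: 0.0
```

Run:
```python
from h import *
s=sense();print(s['tcp_pos'],s['tcp_rot'],s['force'])
print(to(cab(.0225,0,.062),.031))
```

```text
[0.60974195 0.25588495 0.03489199] [1.62760423e+02 8.02937675e-03 9.66397307e+01] [ 0.75681524  0.55453574 -0.27865437]
[ 0.6962122  -3.82137124  1.43093268]
```

Within tolerance; close with a firmer grip.

Request:
carry_out:
  targets: "0 0 -3 0 0 0 0; 0 0 0 0 0 0 0; 0 0 0 0 0 0 0; 0 0 0 0 0 0 0; 0 0 0 0 0 0 0"
  force: 30

```text
time: 18.1
tcp_pos: [0.6071, 0.2559, 0.0347]
tcp_rot: [162.7, -0.0, 96.7]
force: [-1.8, -0.4, 7.0]
grip_width: 0.0066
grip_force: 29.6
```

Run:
```python
from h import *
s=sense();print(s['tcp_pos'],s['tcp_rot'],s['force'],s['grip_width'],s['grip_force'])
r=R.from_euler('xyz',s['tcp_rot'],degrees=True); print(r.inv().apply(-X*1000))
```

```text
[0.60705254 0.25594032 0.03470099] [ 1.62712658e+02 -5.58120226e-03  9.66595392e+01] [-1.78691757 -0.39532817  7.01183938] 0.006616125298965974 29.61107521201484
[  -6.07725442 -954.78013624 -297.15014458]
```

Request:
carry_out:
  targets: "0 0 -8 -3 0 0 0; 0 0 -16 -5 0 0 0; 0 0 -16 -5 0 0 0; 0 0 -16 -5 0 0 0; 0 0 -16 -5 0 0 0"

```text
time: 18.52
tcp_pos: [0.5309, 0.247, 0.0347]
tcp_rot: [162.7, -0.0, 96.7]
force: [1.8, -0.1, 0.6]
grip_width: 0.0063
grip_force: 30.1
```

Request:
carry_out:
  targets: "0 0 -16 -5 0 0 0; 0 0 -16 -5 0 0 0; 0 0 -16 -5 0 0 0; 0 0 -16 -5 0 0 0; 0 0 -16 -5 0 0 0"

```text
time: 18.93
tcp_pos: [0.4472, 0.2371, 0.0347]
tcp_rot: [162.8, -0.0, 96.7]
force: [1.5, 1.3, -0.3]
grip_width: 0.0064
grip_force: 29.9
```

Run:
```python
from h import *
s=sense();print(s['tcp_pos'],s['tcp_rot'],s['force'],s['grip_width'],s['grip_force'],(s['tcp_pos']-[.60705,.25594,.0347])@X)
```

```text
[0.44722941 0.23707005 0.03468215] [ 1.62771130e+02 -2.27177153e-02  9.66615890e+01] [ 1.47320231  1.28480259 -0.26979371] 0.006381118568065043 29.93028343305923 -0.16092407321001848
```

Request:
carry_out:
  targets: "0 0 -2 -0.6 0 0 0; 0 0 -2 -0.6 0 0 0; 0 0 -2 -0.6 0 0 0; 0 0 -1 -0.3 0 0 0; 0 0 0 0 0 0 0"

```text
time: 19.35
tcp_pos: [0.4465, 0.2373, 0.0361]
tcp_rot: [162.4, -0.3, 96.6]
force: [23.3, 4.6, -20.3]
grip_width: 0.0064
grip_force: 29.0
```

Request:
carry_out:
  targets: "0 0 5.5 1.6 0 0 0; 30 0 0 0 0 0 0; 30 0 0 0 0 0 0; 30 0 0 0 0 0 0; 30 0 0 -20 0 0 0"

```text
time: 19.77
tcp_pos: [0.4378, 0.2343, 0.0506]
tcp_rot: [163.2, 0.2, 96.6]
force: [0.1, -0.8, 0.1]
grip_width: 0.0258
grip_force: 0.0
```

Request:
carry_out:
  targets: "60 0 0 -38 0 0 0; 60 0 0 -38 0 0 0; 60 0 0 -38 0.1 0 0; 60 0 0 -38 0.1 0 0; 60 0 0 -38 0.1 0 0"

```text
time: 20.18
tcp_pos: [0.3929, 0.2308, 0.2393]
tcp_rot: [-179.8, 0.1, 96.8]
force: [1.9, 0.5, -1.1]
grip_width: 0.0514
grip_force: 0.0
```

Request:
carry_out:
  targets: "60 -40 0 -10 0 0 0; 60 -40 0 0 0 0 0; 60 -40 0 0 0 0 0; 60 -40 0 0 0 0 0; 60 -40 0 0 0 0 0"

```text
time: 20.6
tcp_pos: [0.4178, 0.0307, 0.2467]
tcp_rot: [180.0, 0.1, 96.7]
force: [0.1, -0.3, -1.0]
grip_width: 0.0511
grip_force: 0.0
```

Run:
```python
from h import *
s=sense();print(s['tcp_pos'],s['tcp_rot'],s['force'],s['joint_positions'].round(1))
S=shot('scene');T=shot('top')
np.save('scene2.npy',S,allow_pickle=True);np.save('top2.npy',T,allow_pickle=True)
print(proj(S,cab(-.07,.058,.065)),proj(T,cab(-.07,.058,.065)))
for c in(S,T):
    u,v=proj(c,cab(-.07,.058,.065)); b=(int(u)-32,int(v)-30,64,60)
    print(masks(c,b,(0,0,150),(180,35,255)))
    u,v=proj(c,cab(-.07,-.058,.06)); b=(int(u)-30,int(v)-30,60,60)
    print('green',masks(c,b,(45,100,50),(80,255,255))[:1])
```

```text
[0.41783253 0.030733   0.24669391] [1.79979241e+02 5.06485166e-02 9.66787804e+01] [ 0.14974051 -0.26882968 -1.02941857] [ 18.5  -2.8 -27.4 113.3  -1.3  69.2  -1.7]
(np.float64(248.64081028909516), np.float64(324.60163194139636)) (np.float64(137.54155875381412), np.float64(218.7163275346495))
[(467, array([267.7, 335.9]), [[216.0, 296.0], [279.0, 296.0], [279.0, 353.0], [216.0, 353.0]]), (450, array([245.1, 325.4]), [[222.4, 325.4], [225.2, 314.1], [270.2, 325.3], [267.4, 336.6]]), (69, array([223.6, 351.6]), [[216.0, 353.0], [216.0, 349.0], [236.0, 349.0], [236.0, 353.0]])]
green [(167, array([264.5, 287.2]), [[250.4, 287.6], [251.9, 280.9], [277.8, 286.6], [276.2, 293.4]])]
[(272, array([136.6, 217.7]), [[130.8, 200.1], [140.0, 199.8], [141.3, 237.0], [132.2, 237.3]]), (219, array([130.6, 230.3]), [[95.6, 220.7], [119.0, 194.0], [168.5, 237.4], [145.1, 264.1]]), (61, array([161.9, 245.3]), [[152.0, 241.0], [168.0, 241.0], [168.0, 247.0], [152.0, 247.0]])]
green [(126, array([175.3, 222. ]), [[171.9, 211.1], [178.0, 210.7], [179.2, 232.8], [173.1, 233.2]])]
```

Run:
```python
from h import *
np.set_printoptions(precision=4,suppress=True)
S,T=load('scene2.npy'),load('top2.npy')
print(two(T,(136.3,218.2),S,(246,325.4)))
A,B=onz(T,135.4,199.9,.065),onz(T,136.75,237.2,.065); print('T',A,B,(A+B)/2,np.degrees(np.arctan2(*(A-B)[1::-1])),np.linalg.norm(A-B))
A,B=onz(S,(222.4+225.2)/2,(325.4+314.1)/2,.065),onz(S,(270.2+267.4)/2,(325.3+336.6)/2,.065); print('S',A,B,(A+B)/2,np.degrees(np.arctan2(*(A-B)[1::-1])),np.linalg.norm(A-B))
# mat corners from exact contours
for c,b in((T,(255,185,85,90)),(S,(255,155,110,75))):
    x,y,w,h=b; m=cv2.inRange(cv2.cvtColor(c['frame'][y:y+h,x:x+w],cv2.COLOR_RGB2HSV),(0,0,0),(180,255,60))
    k=max(cv2.findContours(m,0,2)[0],key=cv2.contourArea); q=cv2.approxPolyDP(k,6,True)[:,0]+[x,y]
    print([onz(c,*p,.003)[:2].round(3) for p in q])
```

```text
(array([0.5019, 0.3055, 0.0658]), np.float64(3.9022279512120583))
T [0.5569 0.31   0.065 ] [0.4416 0.302  0.065 ] [0.4992 0.306  0.065 ] 3.975161815521075 0.11558120284210564
S [0.5616 0.3097 0.065 ] [0.446  0.3006 0.065 ] [0.5038 0.3051 0.065 ] 4.541162775208246 0.11593234272793226
[array([ 0.583, -0.106]), array([ 0.357, -0.102]), array([ 0.398, -0.128]), array([ 0.35 , -0.122]), array([ 0.347, -0.293]), array([ 0.578, -0.297])]
[array([ 0.58 , -0.296]), array([ 0.586, -0.106]), array([ 0.355, -0.1  ]), array([ 0.403, -0.127]), array([ 0.355, -0.128]), array([ 0.349, -0.285]), array([ 0.401, -0.305]), array([ 0.413, -0.391]), array([ 0.505, -0.36 ]), array([ 0.426, -0.372]), array([ 0.437, -0.344]), array([ 0.525, -0.354]), array([ 0.526, -0.281])]
```

Request:
carry_out:
  targets: "55 32.9 14.3 0 0 0 0; 55 32.9 14.3 0 0 0 0; 55 32.9 14.3 0 0 0 0; 55 32.9 14.3 0 0 0 0; 55 32.9 14.3 0 0 0 0"

```text
time: 21.12
tcp_pos: [0.4701, 0.206, 0.2466]
tcp_rot: [180.0, 0.1, 96.7]
force: [0.5, -0.0, 0.4]
grip_width: 0.0472
grip_force: 0.0
```

Request:
carry_out:
  targets: "55 32.9 14.3 0 0 0 0; 55 32.9 14.3 0 0 0 0; 55 32.9 14.3 0 0 0 0; 55 0 0 0 0 0 -0.117; 55 0 0 0 0 0 -0.117"

```text
time: 21.53
tcp_pos: [0.5, 0.3107, 0.2461]
tcp_rot: [-179.9, -0.1, 110.7]
force: [-0.5, -1.0, -0.8]
grip_width: 0.0473
grip_force: 0.0
```

Request:
carry_out:
  targets: "55 0 0 0 0 0 -0.117; 55 0 0 0 0 0 -0.117; 55 0 0 0 0 0 -0.117; 55 0 0 0 0 0 -0.117; 55 0 0 0 0 0 -0.117"

```text
time: 21.95
tcp_pos: [0.5008, 0.3074, 0.2465]
tcp_rot: [-179.9, 0.0, 144.0]
force: [0.3, 0.4, -0.1]
grip_width: 0.0472
grip_force: 0.0
```

Request:
carry_out:
  targets: "55 0 0 0 0 0 -0.117; 55 0 0 0 0 0 -0.117; 55 0 0 0 0 0 -0.117; 55 0 0 0 0 0 -0.117; 55 0 0 0 0 0 -0.117"

```text
time: 22.37
tcp_pos: [0.5009, 0.3074, 0.2466]
tcp_rot: [-179.9, -0.0, 177.5]
force: [0.8, -0.3, 0.1]
grip_width: 0.0472
grip_force: 0.0
```

Request:
carry_out:
  targets: "55 0 0 0 0 0 -0.117; 55 0 0 0 0 0 0; 55 0 0 0 0 0 0; 55 0 0 0 0 0 0; 55 0 0 0 0 0 0"

```text
time: 22.78
tcp_pos: [0.502, 0.3071, 0.2471]
tcp_rot: [-180.0, 0.1, -176.3]
force: [-0.0, -0.2, 0.2]
grip_width: 0.0468
grip_force: 0.0
```

Run:
```python
from h import *
s=sense();print(s['tcp_pos'],s['tcp_rot'],s['force'],s['joint_positions'].round(1),to([.501,.3055,.058],.031))
```

```text
[0.50201371 0.30709367 0.24709326] [-1.79959804e+02  6.57094610e-02 -1.76288574e+02] [-0.04760148 -0.24044991  0.15099639] [  7.2  22.4 -56.4  92.5  19.2  75.5  41.6] [  1.33160843  -1.39204566 220.09288086]
```

Request:
carry_out:
  targets: "55 1.3 -1.4 36 0 0 0; 55 0 0 36 0 0 0; 55 0 0 36 0 0 0; 55 0 0 36 0 0 0; 55 0 0 30 0 0 0"

```text
time: 23.2
tcp_pos: [0.5007, 0.3046, 0.0709]
tcp_rot: [-179.9, 0.0, -176.3]
force: [1.3, -0.7, -0.3]
grip_width: 0.0469
grip_force: 0.0
```

Request:
carry_out:
  targets: "55 0 0 18 0 0 0; 55 0 0 10 0 0 0; 55 0 0 8 0 0 0; 55 0 0 4 0 0 0; 55 0 0 4 0 0 0"

```text
time: 23.62
tcp_pos: [0.5022, 0.3062, 0.03]
tcp_rot: [180.0, 0.2, -176.2]
force: [0.4, 0.7, 0.3]
grip_width: 0.0467
grip_force: 0.0
```

Request:
carry_out:
  targets: "0 0 0 0 0 0 0; 0 0 0 0 0 0 0; 0 0 0 0 0 0 0; 0 0 0 0 0 0 0; 0 0 0 0 0 0 0"
  force: 40

```text
time: 24.03
tcp_pos: [0.5023, 0.3058, 0.0303]
tcp_rot: [180.0, 0.2, -176.2]
force: [-0.1, -0.8, 4.6]
grip_width: 0.0245
grip_force: 39.8
```

Run:
```python
from h import *
s=sense();print(s['tcp_pos'],s['tcp_rot'],s['force'],s['moment'],s['grip_width'],s['grip_force'])
```

```text
[0.50226772 0.30578342 0.03028588] [ 1.79992950e+02  1.79337612e-01 -1.76237065e+02] [-0.13696302 -0.78986414  4.57501108] [-0.17015677  0.00673166  0.00697688] 0.024521650553308884 39.80740813538432
```

Request:
carry_out:
  targets: "50 0 0 0 0 0 0; 50 0 0 0 0 0 0; 50 0 0 3 0 0 0; 50 0 0 2 0 0 0; 50 0 0 0 0 0 0"

```text
time: 24.45
tcp_pos: [0.501, 0.305, 0.0234]
tcp_rot: [-179.9, 0.0, -176.2]
force: [0.1, -0.6, -0.2]
grip_width: 0.0428
grip_force: 0.0
```

Request:
carry_out:
  targets: "0 0 0 0 0 0 0; 0 0 0 0 0 0 0; 0 0 0 0 0 0 0; 0 0 0 0 0 0 0; 0 0 0 0 0 0 0"

```text
time: 24.87
tcp_pos: [0.5015, 0.3055, 0.0242]
tcp_rot: [-180.0, 0.1, -176.2]
force: [-0.4, -0.1, -1.1]
grip_width: 0.0249
grip_force: 39.3
```

Run:
```python
from h import *
s=sense();print(s['tcp_pos'],s['tcp_rot'],s['force'],s['moment'],s['grip_width'],s['grip_force'])
```

```text
[0.50147904 0.30546363 0.0241999 ] [-1.79986005e+02  7.80870281e-02 -1.76214873e+02] [-0.44594262 -0.12344056 -1.1116663 ] [0.02941271 0.01208064 0.00957751] 0.024908852239500037 39.26811932120472
```

Request:
carry_out:
  targets: "0 0 0 -5 0 0 0; 0 0 0 -10 0 0 0; 0 0 0 -15 0 0 0; 0 0 0 -10 0 0 0; 0 0 0 0 0 0 0"

```text
time: 25.28
tcp_pos: [0.5033, 0.3073, 0.0678]
tcp_rot: [179.9, 0.4, -176.2]
force: [0.9, -0.4, -1.5]
grip_width: 0.025
grip_force: 39.3
```

Request:
carry_out:
  targets: "0 0 0 -20 0 0 0; 0 0 0 -30 0 0 0; 0 0 0 -30 0 0 0; 0 0 0 -20 0 0 0; 0 0 0 -5 0 0 0"

```text
time: 25.7
tcp_pos: [0.5031, 0.3074, 0.1735]
tcp_rot: [179.8, 0.4, -176.2]
force: [0.1, 1.0, -1.6]
grip_width: 0.0253
grip_force: 39.6
```

Run:
```python
from h import *
s=sense();print(s['tcp_pos'],s['tcp_rot'],s['force'],s['moment'],s['grip_width'],s['grip_force'],s['joint_positions'].round(1))
S=shot('scene')
u,v=proj(S,s['tcp_pos']+[0,0,.04]);print(u,v,masks(S,(int(u)-35,int(v)-30,70,60),(0,0,150),(180,35,255)))
u,v=proj(S,cab(-.07,-.058,.06)); b=(int(u)-30,int(v)-30,60,60)
print('green',masks(S,b,(45,100,50),(80,255,255))[:1])
```

```text
[0.50305153 0.30742592 0.17347885] [ 179.83784372    0.44969872 -176.21924131] [ 0.11271463  0.97718835 -1.56077547] [ 0.05064963 -0.01336155  0.04389976] 0.02529046048262322 39.59700427483767 [  5.9  25.8 -54.8  98.1  22.8  67.5  38.8]
244.5015343000958 301.2077673640301 [(314, array([213.6, 284.3]), [[209.0, 271.0], [222.0, 271.0], [222.0, 305.0], [209.0, 305.0]]), (201, array([259.1, 305.6]), [[247.5, 307.9], [249.9, 298.2], [269.9, 303.2], [267.5, 312.9]]), (114, array([225.8, 297.1]), [[218.7, 300.6], [220.3, 291.2], [234.4, 293.6], [232.8, 303.0]])]
green [(118, array([268. , 287.8]), [[257.6, 289.0], [259.0, 282.4], [277.8, 286.6], [276.3, 293.2]])]
```

Request:
carry_out:
  targets: "0 1.3 -15 -5 0 0 0; 0 2.3 -25 0 0 0 0; 0 2.4 -27 0 0 0 0; 0 2.4 -27 0 0 0 0; 0 2.4 -27 0 0 0 0"

```text
time: 26.17
tcp_pos: [0.4972, 0.1821, 0.1724]
tcp_rot: [-179.9, -0.1, -176.2]
force: [0.6, -0.1, -1.7]
grip_width: 0.0251
grip_force: 39.6
```

Request:
carry_out:
  targets: "0 2.4 -27 0 0 0 0; 0 2.4 -27 0 0 0 0; 0 2.4 -27 0 0 0 0; 0 2.4 -27 0 0 0 0; 0 2.4 -27 0 0 0 0"

```text
time: 26.58
tcp_pos: [0.494, 0.0467, 0.1727]
tcp_rot: [-180.0, -0.1, -176.2]
force: [0.2, -0.8, -1.2]
grip_width: 0.025
grip_force: 39.6
```

Request:
carry_out:
  targets: "0 2.4 -27 0 0 0 0; 0 2.4 -27 0 0 0 0; 0 2.4 -27 0 0 0 0; 0 2.4 -27 0 0 0 0; 0 2.4 -27 0 0 0 0"

```text
time: 27.0
tcp_pos: [0.4908, -0.0885, 0.1727]
tcp_rot: [180.0, -0.1, -176.2]
force: [0.3, -0.2, -1.6]
grip_width: 0.0249
grip_force: 39.6
```

Request:
carry_out:
  targets: "0 2.4 -27 0 0 0 0; 0 2.4 -27 0 0 0 0; 0 2.4 -27 0 0 0 0; 0 2 -20 0 0 0 0; 0 1 -10 0 0 0 0"

```text
time: 27.42
tcp_pos: [0.4876, -0.2019, 0.1724]
tcp_rot: [180.0, -0.1, -176.5]
force: [-0.4, -0.5, -1.7]
grip_width: 0.0253
grip_force: 39.6
```

Run:
```python
from h import *
s=sense();print(s['tcp_pos'],s['tcp_rot'],s['force'],s['moment'],s['grip_width'],s['grip_force'],s['joint_positions'].round(1))
r=R.from_euler('xyz',s['tcp_rot'],degrees=True); print(r.inv().apply(np.array([.485,-.222,-.018])-s['tcp_pos'])*1e3)
```

```text
[ 0.487556   -0.20188905  0.17238982] [ 1.79999840e+02 -1.01789070e-01 -1.76480071e+02] [-0.44493252 -0.50064727 -1.69512239] [-0.00374894  0.03068882 -0.04428636] 0.02527573586940735 39.59636656567454 [ 58.   16.8 -47.8 106.   13.9  63.4  98.6]
[  3.44765529 -19.91661149 190.39618528]
```

Request:
carry_out:
  targets: "0 2 -16 20 0 0 0; 0 0 0 35 0 0 0; 0 0 0 35 0 0 0; 0 0 0 35 0 0 0; 0 0 0 30 0 0 0"

```text
time: 27.83
tcp_pos: [0.487, -0.2131, 0.0163]
tcp_rot: [179.9, -0.1, -176.2]
force: [-0.1, -0.5, -1.0]
grip_width: 0.0252
grip_force: 39.6
```

Request:
carry_out:
  targets: "0 0 0 15 0 0 0; 0 0 0 8 0 0 0; 0 0 0 4 0 0 0; 0 0 0 2 0 0 0; 0 0 0 0 0 0 0"

```text
time: 28.25
tcp_pos: [0.4895, -0.2144, -0.0091]
tcp_rot: [-180.0, 0.1, -176.2]
force: [0.0, -0.4, -0.2]
grip_width: 0.0251
grip_force: 39.6
```

Request:
carry_out:
  targets: "0 0 0 1.5 0 0 0; 0 0 0 1.5 0 0 0; 0 0 0 1 0 0 0; 0 0 0 0 0 0 0; 0 0 0 0 0 0 0"

```text
time: 28.67
tcp_pos: [0.4889, -0.2147, -0.0134]
tcp_rot: [-180.0, 0.1, -176.2]
force: [-0.6, 0.0, -1.1]
grip_width: 0.0249
grip_force: 39.6
```

Request:
carry_out:
  targets: "0 0 0 1.5 0 0 0; 0 0 0 1.5 0 0 0; 0 0 0 0 0 0 0; 0 0 0 0 0 0 0; 0 0 0 0 0 0 0"

```text
time: 29.08
tcp_pos: [0.4889, -0.2145, -0.0167]
tcp_rot: [-180.0, 0.1, -176.2]
force: [-0.2, -0.7, -1.5]
grip_width: 0.0253
grip_force: 39.6
```

Request:
carry_out:
  targets: "0 0 0 1 0 0 0; 0 0 0 1 0 0 0; 0 0 0 0.5 0 0 0; 0 0 0 0 0 0 0; 0 0 0 0 0 0 0"

```text
time: 29.5
tcp_pos: [0.4889, -0.2146, -0.0188]
tcp_rot: [-180.0, 0.1, -176.2]
force: [-0.5, 1.2, 3.7]
grip_width: 0.0251
grip_force: 40.1
```

Request:
carry_out:
  targets: "32 0 0 0 0 0 0; 34 0 0 0 0 0 0; 38 0 0 0 0 0 0; 45 0 0 0 0 0 0; 50 0 0 0 0 0 0"

```text
time: 29.92
tcp_pos: [0.4889, -0.2146, -0.0192]
tcp_rot: [-180.0, 0.1, -176.2]
force: [-0.1, -0.5, 0.0]
grip_width: 0.0428
grip_force: 0.0
```

Request:
carry_out:
  targets: "50 0 0 -5 0 0 0; 50 0 0 -15 0 0 0; 50 0 0 -30 0 0 0; 50 0 0 -35 0 0 0; 50 0 0 -35 0 0 0"

```text
time: 30.33
tcp_pos: [0.4881, -0.214, 0.102]
tcp_rot: [180.0, 0.0, -176.2]
force: [0.6, -0.3, 0.9]
grip_width: 0.0425
grip_force: 0.0
```

Request:
carry_out:
  targets: "50 0 0 -35 0 0 0; 50 0 35 -35 0 0 0; 50 0 40 0 0 0 0; 50 0 40 0 0 0 0; 50 0 20 0 0 0 0"

```text
time: 30.75
tcp_pos: [0.48, -0.0801, 0.1666]
tcp_rot: [-180.0, 0.2, -175.9]
force: [0.0, -0.1, -0.6]
grip_width: 0.0426
grip_force: 0.0
```

Run:
```python
from h import *
s=sense();print(s['tcp_pos'],s['force'])
S,T=shot('scene'),shot('top')
for c in(S,T):
    u,v=proj(c,[.489,-.215,.017]); print(masks(c,(int(u)-35,int(v)-30,70,60),(0,0,130),(180,60,255))[:2])
im=np.hstack([cv2.resize(S['frame'][:,:,::-1],None,fx=.78,fy=.78),cv2.resize(T['frame'][:,:,::-1],None,fx=.78,fy=.78)])
im=np.vstack([im,np.hstack([crop(S,100,180,200,150),crop(T,90,110,260,195)])[:, :im.shape[1]]]) if False else np.vstack([np.hstack([crop(S,90,130,280,210),crop(T,80,100,280,210)])])
cv2.imwrite('pics/c8.png',im)
A,B=[onz(T,*p,.02) for p in((0,0),(1,1))]
```

```text
[ 0.47998985 -0.08006218  0.16664816] [ 0.02102162 -0.07633478 -0.6116406 ]
[(481, array([325.5, 164.3]), [[308.0, 154.0], [338.0, 154.0], [338.0, 176.0], [308.0, 176.0]]), (478, array([277.2, 166.2]), [[269.0, 154.0], [294.0, 154.0], [294.0, 194.0], [269.0, 194.0]])]
[(808, array([279.4, 232.2]), [[266.0, 203.0], [293.0, 203.0], [293.0, 251.0], [266.0, 251.0]]), (624, array([324.7, 214.9]), [[271.0, 192.0], [335.0, 192.0], [335.0, 251.0], [271.0, 251.0]])]
```

View pics/c8.png

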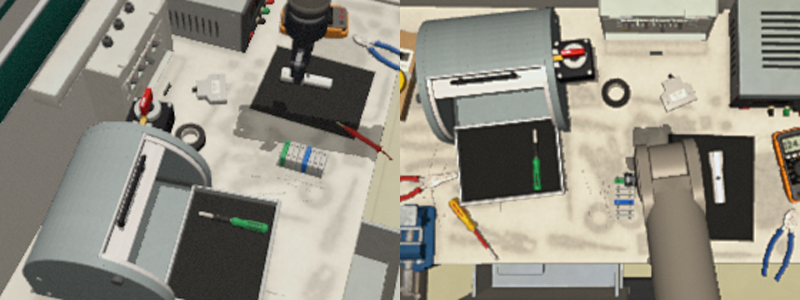

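The last picture shows the torch at (718,178) in the top view, well inside the mat. The shutter is up, the tray is out with the green tester in it, and the knob points at the bolt.

```bash
python3 -c "
from h import *
print(workorder.hand_in())"
```

```text
the job is handed in; nothing more can be done
None
```

The job is handed in: in the last pictures before hand-in the torch lies wholly on the mat, the cam knob is in its notch, the shutter is up, and the tray is out at its stop with the tester still in it; the arm finished at about 31 s of the 67 s allowed.

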